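Shut the marked gas valve under the bench box cover

TASK

Push the bench box's sliding cover all the way aside by its rib, which uncovers two valve handles; then push the marked handle (the wide paddle with a round boss on top) a quarter turn until it is fully shut, against its stop. Only push: do not pinch the rib or the paddle, and leave the narrow plain handle open and leave the tube rack, the bottle and the petri dish where they stand.

Things in the scene. Friction and masses are not known exactly. Their poses are not given: they have to be found in the camera images.
- box: White service box fixed on the bench, 260 (its x) x 340 (its y) x 60 mm high, yaw within 0.3 rad. Origin: centre of the underside; z up. Negative-y half: open bay with the valves, inside x -124 to 124, y -164 to -12 mm, floor at z 6, pipe tops 26, rim 60 mm. Positive-y half: closed deck, top z 60 mm. Lips along both x edges up to z 68; stop bar on the deck at y 157 to 163, up to z 72 mm
- cover (a joint): Slide of the aluminium cover towards the box's +y, m: 0 = bay covered, 0.155 = fully open at its stop, bay uncovered; starts 0 to 0.03. Plate 246 (x) x 166 (y) x 5 mm, top at z 66 mm, captive in its rails (cannot lift), centred at box y = -85 mm + joint. Drags with about 2.5 N plus 6 N per m/s
- rib_top (a point): Middle of the top of the upright rib on the cover, for pushing it: 120 mm long along the box's x, 16 mm thick along the box's y (8 mm either side of this point), top 90 mm above the bench and 24 mm above the cover's top; its side strips end 4 mm lower. Axes as the box's
- marked_handle (a joint): Marked handle's angle, rad: 0 = open, pointing along box +y; turns clockwise seen from above to 1.571 = shut at its stop, pointing along box +x. Starts 0 to 0.25; stays where left; turns at about 0.12 N m. Steel paddle 26 mm wide, 15 to 66 mm from its pivot, sides z 30 to 48 mm above the bench, middle 14 mm up to 51; on it a round boss of 18 mm diameter, 48 mm from the pivot, up to 54 mm
- marked_pivot (a point): On the marked handle's vertical pivot axis, at its top, 51 mm above the bench (9 mm below the box's rim). Its y axis points along the handle to the tip. The pivot lies at box y -118 mm and box x -55 or +45 mm: which valve sits where changes from run to run
- marked_tip (a point): Middle of the end of the marked handle, 66 mm from the pivot, at z = 51 mm
- plain_handle (a joint): Angle of the other valve's handle, to be left open: same meaning and range as marked_handle, starts between 0 and 0.1. It is a bare steel bar 12 mm wide, 66 mm long from its pivot, z = 30 to 51 mm, no boss
- plain_pivot (a point): On the pivot axis of the plain handle, at its top, 51 mm above the bench; at the other of the two valve places. Its y axis points along the handle
- tube_rack: Loose white plastic tube rack, 80 x 150 x 40 mm with eight holes, standing past the deck end (+y) of the box. Origin: centre of its underside
- reagent: Loose amber glass bottle, 54 mm diameter, 110 mm high with its cap, standing off the bay end (-y) of the box. Origin: centre of its underside
- petri: Loose covered petri dish, 94 mm diameter, 16 mm high, lying off the bay end (-y) of the box. Origin: centre of its underside

How it is judged (in metres and radians):
On the way, in this order (a step that is already met when the one before it is completed fails the run):
1. the cover is slid fully aside (within 15 mm of its stop) (value of joint cover above 0.14 m), for 0.2 s.
2. the marked handle is pushed shut (within about 6 degrees of its stop) (value of joint marked_handle above 1.47 rad), for 0.2 s.
At the end, for the whole second after the job is handed in: Cover within 15 mm of fully open and at rest, marked handle within 0.1 rad (about 6 degrees) of its shut stop and at rest, plain handle still open (below 0.3 rad), rack, bottle and dish within 25 mm of where they stood (value of joint cover above 0.14 m and value of joint marked_handle above 1.47 rad and value of joint plain_handle below 0.3 rad and velocity of joint marked_handle between -0.05 and 0.05 rad/s and velocity of joint cover between -0.01 and 0.01 m/s and distance of each of tube_rack, reagent, petri from where it was at the start of the episode below 0.025 m); the robot touches nothing.
It fails at once if the rib is pinched: fingers press on both of its sides at once (contact force between the fingers and cover_c2 above 2 N and contact force between the fingers and cover_c3 above 2 N).
It fails at once if the marked paddle is pinched: fingers press on both of its long sides at once (contact force between the fingers and marked_handle_c2 above 2 N and contact force between the fingers and marked_handle_c3 above 2 N).
It fails at once if the plain handle is turned (beyond 0.3 rad) (value of joint plain_handle above 0.3 rad).
It fails at once if the tube rack, the bottle or the petri dish is pushed away, lifted or carried (25 mm) (distance of any of tube_rack, reagent, petri from where it was at the start of the episode above 0.025 m).
It also fails if it takes over 42 s, if anything falls off the work surface, if the arm or the gripper's body presses on something with over 40 N, if the wrist force passes 120 N, or if a joint passes its speed limit or range.

ROBOT

A 6-joint arm with a two-finger parallel gripper is mounted at the origin on the work surface. World frame = base frame: x ahead of the robot, y to its left, z up, the work surface at z = 0. Lengths are in mm, angles in degrees, forces in N, time in s.
With the tool pointing down it reaches from about 350 to 850 mm from the base axis. Payload 8.1 kg.
Tool frame: the origin (TCP) lies where the fingers leave the gripper's body, on its centre line; the fingertips stand 73 mm ahead of it and the grasp point (between the pads) lies 54 mm ahead of it; z points along the fingers, y is the line along which they close (so a half turn about z gives the same grasp; the last joint's range is limited). The gripper opens to 85 mm and grips with 20 to 120 N. Pads are 22 mm wide; open, the fingers measure 114 mm over their backs; the gripper's body (76 mm by 85 mm) begins 54 mm behind the grasp point. The pads swing forward as they close: fully open they stand 13 mm farther back than shut.
Start: joints at [58.591, 7.471, 85.268, -0, 87.261, -4.893], TCP at [267.854, 536.899, 303.892] pointing down, gripper open.
Joint ranges: [-169.43, 169.43], [-51.17, 129.36], [1.28, 143.12], [-76.62, 256.62], [0, 156.53], [-152.29, 152.29]. Speed limits (degrees/s): [136.94, 136.94, 159.86, 180, 180, 180].

INTERFACE

Orientations are given as [roll, pitch, yaw] about the fixed x, y, z axes, in that order (R = Rz(yaw) Ry(pitch) Rx(roll)).
In Python, from bench import sense, optics, r gives the robot as it stands.
- The arm moves only by the tool servo_tool, never from a script. Its argument "plan" is a list that holds one entry, the list of rows, each a list of 5 numbers: the shift along the world's x, y, z in m, then the turn about the world's z in degrees, then the finger opening in m, from 0 to 0.0854. A call has 1 to 10 rows; each row shifts and turns the commanded pose from where the row before left it; what a row does not reach is not made up. A row lasts 1/10 s, in which the tool goes at most 50 mm and 8.59 degrees, less where a joint would pass 70% of its speed; a pose out of reach is approached as far as the arm can. A call is refused whole if a number of a shift passes 0.05 or a number of a turn 8.59, either way. A call with a gripper value outside its range is refused whole. The fingers move at their own pace and stop on an object; "force" is the grip in N (left out, the last holds). Time passes only in rows, so rows that do not move let the fingers close. It gives the time, the measured TCP pose, the force, the opening and the grip force at its end, in the units of the state.
- sense(): the state, without advancing time (a new reading comes with each control period).
- optics.snapshot(name): name is "side" or "top" or "wrist"; returns a dict with "frame" (480x640x3 uint8, blue, green, red), "fx", "fy", "cx", "cy" (pixels), "cam_to_world" (4x4, takes a point from camera to world coordinates). Camera axes: x right, y down, z forward; pixel columns grow to the right and rows downward; lengths in mm; the calibration is good to about 2 mm. A picture is of the moment at which its call begins. There is no depth.
- r.hand_in(): hands the job in; it is judged then, once.
The state is a dict: "time": time; "joint_pos": joint angles; "qd": joint speeds; "joint_efforts": joint torques, N m; "tool_pos": TCP position; "tcp_rot": TCP orientation; "ft_force": force on the tool from outside, world axes, zero at the start; "wrist_torque": the same for the moment, N m; "finger_gap": finger opening in mm; "grip_force": force on a finger pad.
Only numpy, scipy, OpenCV 4.12 (cv2) and the standard library are available. Lean on these libraries where they do the work, as an engineer would, in place of code of your own. Each camera call takes 0.05 s, during which the arm holds its last target. There are 200 camera calls.

## Working session

There is one attempt and no reset: what is moved stays moved. The work goes in short steps, Python scripts to look and compute and a tool call to move; the robot and the scene stay as the last step left them, time stands still between calls to the robot, and variables do not carry over. Pictures are saved under pics/ and viewed, at most 10 in all, crops included, and the job is handed in when it is done.

Besides the shell and the picture viewer there is one more tool, called after "Call:" as name([rows], argument=value, ...), one row to a line, values as JSON. servo_tool: Moves the arm, as the interface text tells. Its arguments: {"type":"object","properties":{"plan":{"type":"array"},"force":{"type":"number"}},"required":["plan"]}

```bash
mkdir -p pics; ls; python3 - <<'E'
from bench import sense, optics, r
import cv2,numpy as np
print(sense())
for n in ("top","side"):
    s=optics.snapshot(n); cv2.imwrite(f"pics/{n}0.png",s["frame"]); print(n,s["fx"],s["cx"],s["cy"],np.round(s["cam_to_world"],3).tolist())
E
```

```text
pics
{'time': 0.0, 'joint_pos': array([ 5.85897926e+01,  7.51581656e+00,  8.53280958e+01, -4.42185118e-04,
        8.72624406e+01, -4.89275657e+00]), 'qd': array([ 0.01999789,  0.01639429, -0.0623098 ,  0.06136431,  0.11748001,
       -0.02514562]), 'joint_efforts': array([-4.88066271e-04, -5.69439912e+01, -5.00522482e+01, -5.85754351e-04,
        1.57836353e-02,  3.76346421e-06]), 'tool_pos': array([267.645816  , 536.53637351, 302.84827221]), 'tcp_rot': array([-1.79893997e+02, -8.63090975e-03,  1.53482563e+02]), 'ft_force': array([-0.47535827, -0.08994381,  0.3677368 ]), 'wrist_torque': array([-0.05933706, -0.03148979, -0.01505644]), 'grip_force': 0.0, 'finger_gap': 85.60687531388896}
top 543.3618688572075 322.602273816166 236.6269644336047 [[-0.093, -0.972, 0.216, 319.0], [-0.996, 0.092, -0.016, 111.313], [-0.004, -0.216, -0.976, 1223.983], [0.0, 0.0, 0.0, 1.0]]
side 596.7886766903673 318.20018018028316 243.20947409364084 [[0.985, -0.088, 0.151, 389.805], [-0.174, -0.579, 0.797, -831.294], [0.017, -0.811, -0.585, 755.245], [0.0, 0.0, 0.0, 1.0]]
```

View pics/top0.png

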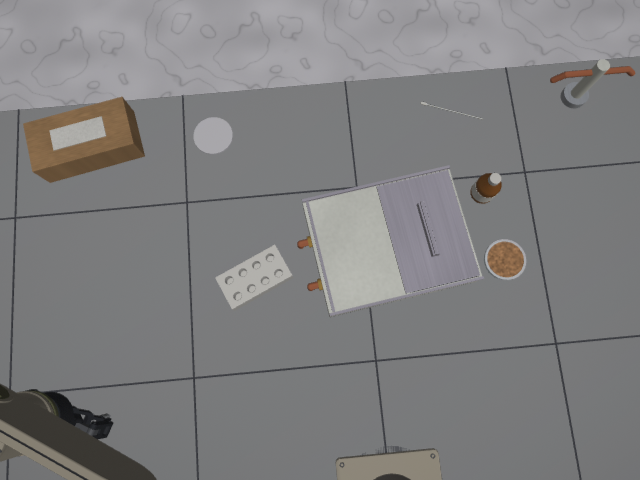

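View pics/side0.png

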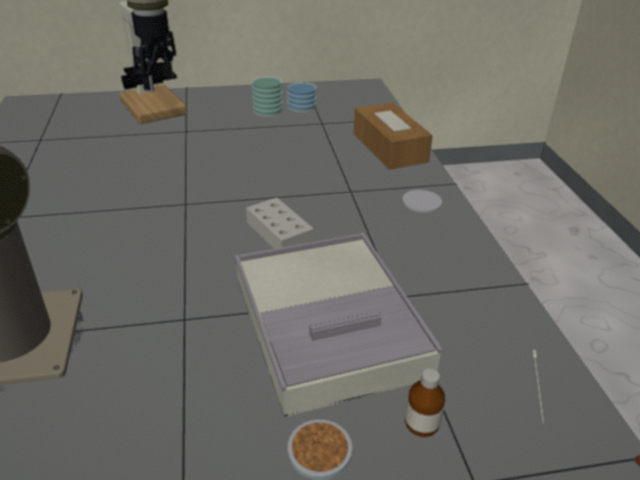

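The top view shows the box with corners near (304,198), (450,170), (481,285) and (330,314). The deck faces image-left, which is world +y. The rib runs from (419,203) to (437,256), the rack is at (254,276), the bottle at (487,187) and the dish at (506,259).

```bash
cat > h.py <<'E'
import numpy as np,cv2
from bench import sense, optics, r
def ray(s,p,z):
    M=np.array(s["cam_to_world"]); p=np.atleast_2d(p).astype(float)
    d=np.c_[(p[:,0]-s["cx"])/s["fx"],(p[:,1]-s["cy"])/s["fy"],np.ones(len(p))]@M[:3,:3].T
    return M[:3,3]+d*((z-M[2,3])/d[:,2:3])
def proj(s,P):
    M=np.array(s["cam_to_world"]); c=(np.atleast_2d(P)-M[:3,3])@M[:3,:3]
    return np.c_[c[:,0]/c[:,2]*s["fx"]+s["cx"],c[:,1]/c[:,2]*s["fy"]+s["cy"]]
E
python3 - <<'E'
from h import *
s=optics.snapshot("top"); f=s["frame"]; g=cv2.cvtColor(f,cv2.COLOR_BGR2GRAY)
m=((g>120)*255).astype(np.uint8); m[:, :297]=0;m[:150]=0;m[330:]=0;m[:,470:][:75]=0;m[:,486:]=0
m=cv2.morphologyEx(m,cv2.MORPH_CLOSE,np.ones((5,5)))
cs=max(cv2.findContours(m,0,1)[0],key=cv2.contourArea)
rc=cv2.minAreaRect(cs);b=cv2.boxPoints(rc);print(rc,b.tolist())
ap=cv2.approxPolyDP(cs,8,True)[:,0];print(ap.tolist())
for z in (60,68):
    w=ray(s,ap,z);print(np.round(w,1).tolist())
rb=ray(s,[(419,203),(437,256)],90);print(rb, rb.mean(0),np.degrees(np.arctan2(rb[0,1]-rb[1,1],rb[0,0]-rb[1,0])))
c=f[150:330,290:500];cv2.imwrite("pics/t1.png",cv2.resize(c,None,fx=3.3,fy=3.3,interpolation=cv2.INTER_CUBIC))
for n,p,z in(("bottle",(495,180),110),("dish",(506,259),16),("rack",(254,276),40)):print(n,ray(s,p,z))
E
```

```text
((390.99993896484375, 239.49996948242188), (187.99996948242188, 178.99996948242188), -0.0) [[296.99993896484375, 328.99993896484375], [296.99993896484375, 149.99998474121094], [484.99993896484375, 150.0], [484.99993896484375, 328.99993896484375]]
[[297, 150], [297, 241], [312, 241], [297, 248], [297, 329], [485, 329], [485, 204], [469, 195], [485, 150]]
[[782.4, 131.6, 60.0], [571.5, 149.2, 60.0], [568.4, 116.5, 60.0], [555.9, 150.5, 60.0], [381.8, 165.0, 60.0], [344.7, -230.4, 60.0], [615.9, -273.5, 60.0], [639.8, -241.3, 60.0], [741.8, -293.5, 60.0]]
[[779.2, 131.5, 68.0], [569.7, 149.0, 68.0], [566.6, 116.5, 68.0], [554.2, 150.2, 68.0], [381.4, 164.6, 68.0], [344.6, -228.0, 68.0], [613.8, -270.8, 68.0], [637.6, -238.9, 68.0], [738.9, -290.7, 68.0]]
[[ 623.9259254  -121.81226032   90.        ]
 [ 504.65014891 -144.44198899   90.        ]] [ 564.28803716 -133.12712466   90.        ] 10.742820163357711
bottle [[ 654.01215704 -286.68012124  110.        ]]
dish [[ 495.36442655 -314.80457033   16.        ]]
rack [[506.30543627 250.49596361  40.        ]]
```

View pics/t1.png

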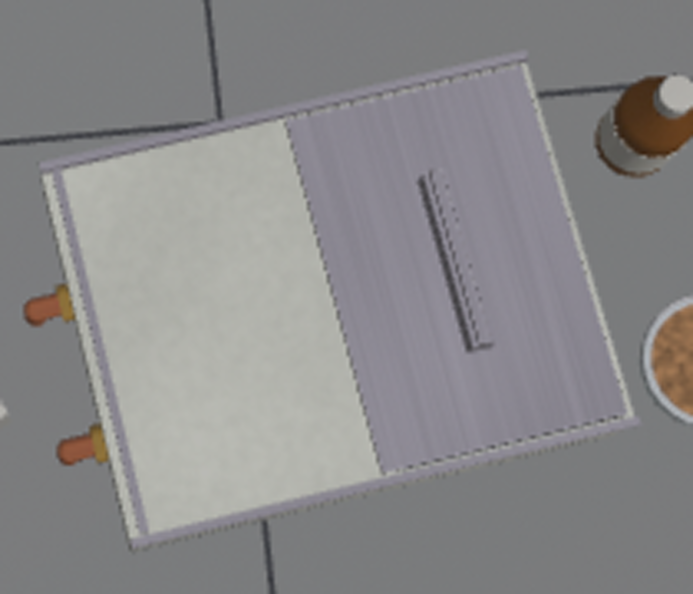

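```bash
cat >> h.py <<'E'
E
python3 - <<'E'
from h import *
s=optics.snapshot("top")
c=np.array([(42,165),(526,53),(638,422),(133,546)])/3.3+(290,150)
w=ray(s,c,66)
L=np.array([(130,170),(130,-170),(-130,-170),(-130,170)])
# rigid fit
A=w[:,:2];ca,cl=A.mean(0),L.mean(0);U,S,V=np.linalg.svd((L-cl).T@(A-ca));R=(V.T@U.T);t=ca-R@cl
print(w,np.degrees(np.arctan2(R[1,0],R[0,0])),t,(L@R.T+t-A))
rib=ray(s,np.array([(457,262)])/3.3+(290,150),90)[0,:2];print("rib",rib,R.T@(rib-t))
e=ray(s,np.array([(287,122),(382,472)])/3.3+(290,150),66)[:,:2];print("cover edge box",(e-t)@R)
np.savez("box.npz",R=R,t=t)
for p in [(0,0),(45,-118),(-55,-118)]: print(p,R@p+t)
E
```

```text
[[ 661.53494906  128.6676068    66.        ]
 [ 709.36675882 -205.92012912   66.        ]
 [ 452.0036053  -242.05757003   66.        ]
 [ 403.09670609   92.2483644    66.        ]] 8.146943550842922 [556.50050482 -56.76543199] [[-0.43751569  1.27390414]
 [-0.08713316 -0.70703992]
 [-0.10002904 -1.41480489]
 [ 0.62467789  0.84794067]]
rib [ 563.7722944  -134.31477848] [ -3.79129678 -77.79721161]
cover edge box [[ 120.85935429    1.13539505]
 [-122.21760461    1.60990162]]
(0, 0) [556.50050482 -56.76543199]
(45, -118) [ 617.76841449 -167.19750724]
(-55, -118) [ 518.77762626 -181.36874026]
```

Call:
servo_tool([
  [[0.018,-0.0415,0,-3.25,0],[0.018,-0.0415,0,-3.25,0],[0.018,-0.0415,0,-3.25,0],[0.018,-0.0415,0,-3.25,0],[0.018,-0.0415,0,-3.25,0],[0.018,-0.0415,0,-3.25,0],[0.018,-0.0415,0,-3.25,0],[0.018,-0.0415,0,-3.25,0],[0.018,-0.0415,0,-3.25,0],[0.018,-0.0415,0,-3.25,0]],
])

```text
time: 1.2
tool_pos: [448.1, 120.1, 304.0]
tcp_rot: [180.0, 0.0, 120.9]
ft_force: [0.1, 1.1, -1.5]
finger_gap: -0.2
grip_force: 0.0
```

Call:
servo_tool([
  [[0.0155,-0.036,0,-2.85,0],[0.0155,-0.036,0,-2.85,0],[0.0155,-0.036,0,-2.85,0],[0.0155,-0.036,0,-2.85,0],[0.0155,-0.036,-0.01,-2.85,0],[0.0155,-0.036,-0.02,-2.85,0],[0.0155,-0.036,-0.03,-2.85,0],[0.0155,-0.036,-0.03,-2.85,0],[0,0,-0.03,0,0],[0,0,0,0,0]],
])

```text
time: 2.2
tool_pos: [568.8, -166.1, 178.0]
tcp_rot: [-179.5, -0.3, 98.1]
ft_force: [-1.0, 0.7, -1.2]
finger_gap: 0.1
grip_force: 0.0
```

```bash
python3 - <<'E'
from h import *
s=sense();print(s["tool_pos"],s["tcp_rot"],s["joint_pos"].round(1))
a=optics.snapshot("side");b=optics.snapshot("wrist")
cv2.imwrite("pics/p2.png",np.hstack([cv2.resize(a["frame"][220:480,200:480],(400,371)),cv2.resize(b["frame"],(400,371))]))
E
```

```text
[ 568.8437194  -166.05909249  178.01836823] [-179.50788743   -0.28211843   98.07695874] [-21.2  12.1  93.6   0.   74.9 -29.3]
```

View pics/p2.png

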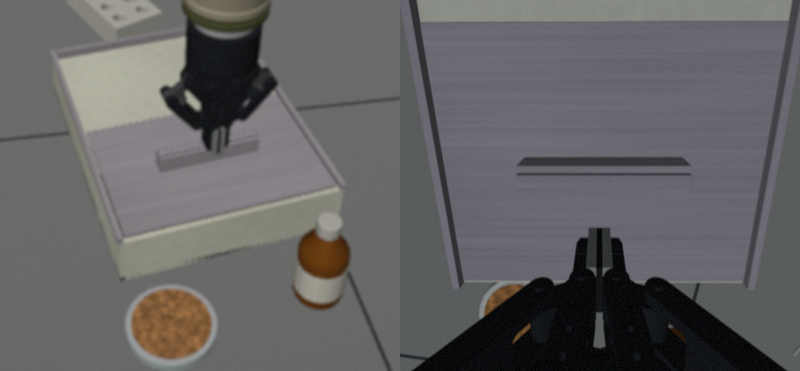

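The wrist view shows the closed fingers at about (598,245), square to the rib and clear of its −y side. I'll lower and push.

Call:
servo_tool([
  [[0,0,-0.016,0,0],[0,0,-0.016,0,0],[-0.0015,0.01,0,0,0],[-0.0022,0.015,0,0,0],[-0.0022,0.015,0,0,0],[-0.0022,0.015,0,0,0],[-0.0022,0.015,0,0,0],[-0.0022,0.015,0,0,0],[-0.0022,0.015,0,0,0],[-0.0022,0.015,0,0,0]],
])

```text
time: 3.3
tool_pos: [554.9, -49.8, 152.3]
tcp_rot: [180.0, 0.0, 98.2]
ft_force: [-0.9, -3.8, 1.3]
finger_gap: 0.0
grip_force: 1.7
```

Call:
servo_tool([
  [[-0.0015,0.012,-0.002,0,0],[-0.0015,0.012,-0.002,0,0],[-0.0015,0.01,0,0,0],[-0.001,0.008,0,0,0],[-0.0005,0.004,0,0,0],[0,0.003,0,0,0],[0,0,0,0,0]],
])

```text
time: 4.0
tool_pos: [549.3, -5.6, 148.1]
tcp_rot: [-180.0, 0.4, 98.1]
ft_force: [1.8, -22.3, -1.1]
finger_gap: -0.0
grip_force: 10.9
```

Force has reached 22 N, so the cover is against its stop. I'll back off, rise and look into the bay.

Call:
servo_tool([
  [[0.0015,-0.01,0,0,0],[0.001,-0.005,0.02,0,0],[0,0,0.04,0,0],[0,0,0.04,0,0],[0.004,-0.03,0.02,0,0],[0.005,-0.035,0,0,0],[0.005,-0.035,0,0,0],[0.004,-0.03,0,0,0],[0,0,0,0,0]],
])

```text
time: 4.9
tool_pos: [569.2, -150.2, 267.4]
tcp_rot: [-180.0, -0.0, 98.0]
ft_force: [-0.5, -0.4, -0.2]
finger_gap: -0.2
grip_force: 0.0
```

```bash
python3 - <<'E'
from h import *
s=sense();print(s["tool_pos"],s["tcp_rot"])
import pickle
b=optics.snapshot("wrist");a=optics.snapshot("side");pickle.dump((a,b),open("s3.pkl","wb"))
cv2.imwrite("pics/w3.png",b["frame"]);cv2.imwrite("pics/side3.png",cv2.resize(a["frame"][220:420,220:460],None,fx=2.8,fy=2.8,interpolation=2))
E
```

```text
[ 569.22045007 -150.15352788  267.35085838] [-1.79951507e+02 -1.12661461e-02  9.79906255e+01]
```

View pics/w3.png

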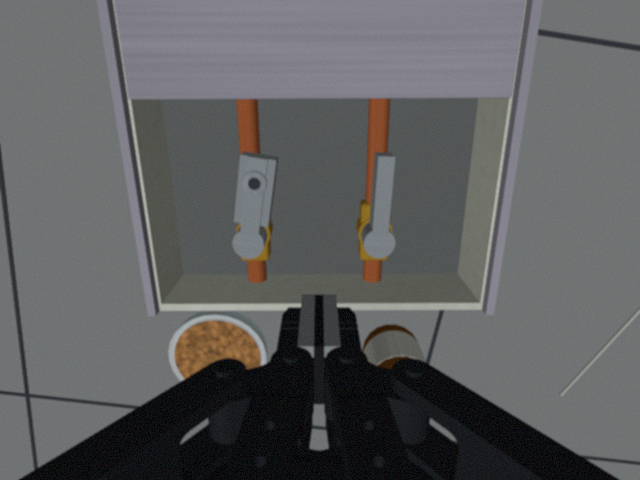

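View pics/side3.png

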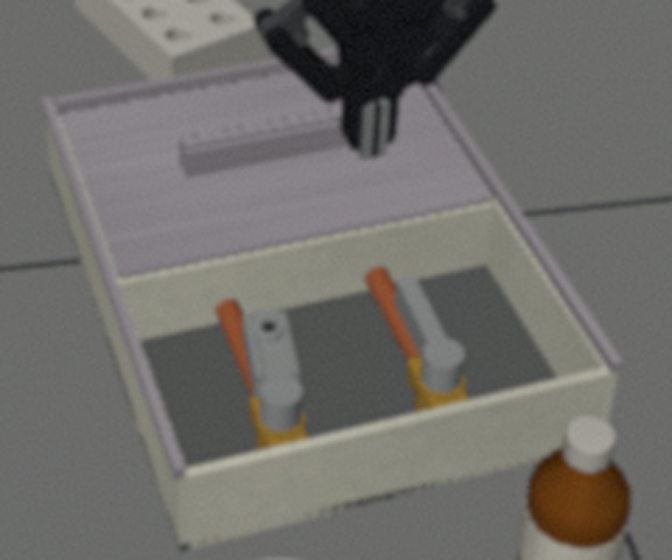

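The wrist view shows the marked paddle with its boss at (254,184) and pivot at (249,243). The plain bar has its pivot at (378,242), and the cover edge is at row 99. So the marked valve sits at box x = −55.

```bash
python3 - <<'E'
from h import *
import pickle
a,b=pickle.load(open("s3.pkl","rb"));d=np.load("box.npz");R,t=d["R"],d["t"]
def bx(s,p,z): return ((ray(s,p,z)[:,:2]-t)@R).round(1)
print("pivot",bx(b,(249,243),51),"boss",bx(b,(254,184),54),"plain",bx(b,(378,242),51))
print("cover edge",bx(b,[(132,99),(510,99)],66))
print("paddle tip L/R",bx(b,[(242,154),(277,159),(235,222)],48),"tool",(sense()["tool_pos"][:2]-t)@R)
# reverse: targets in world
al=.1; piv=np.array([-55,-118])
for q in [(-95,-65),(-55,-118)]: print(q,R@q+t)
E
```

```text
pivot [[ -53.4 -117. ]] boss [[-46.6 -71. ]] plain [[  44.3 -116.5]]
cover edge [[-119.4  -13.1]
 [ 121.7  -13.9]]
paddle tip L/R [[ -54.9  -50.6]
 [ -30.1  -54.2]
 [ -63.5 -101.2]] tool [ -0.29537358 -91.31242644]
(-95, -65) [ 471.67055747 -134.57211571]
(-55, -118) [ 518.77762626 -181.36874026]
```

Call:
servo_tool([
  [[-0.022,0.0035,0,0,0],[-0.022,0.0035,0,0,0],[-0.022,0.0035,-0.01,0,0],[-0.0216,0.0035,-0.02,0,0],[0,0,-0.035,0,0],[0,0,-0.03,0,0],[0,0,0,0,0]],
])

```text
time: 5.7
tool_pos: [478.8, -130.6, 168.3]
tcp_rot: [-179.6, -0.3, 98.3]
ft_force: [-1.2, -0.4, -0.2]
finger_gap: 0.4
grip_force: 0.0
```

```bash
python3 - <<'E'
from h import *
d=np.load("box.npz");R,t=d["R"],d["t"]
s=sense();print(s["tool_pos"],s["tcp_rot"],(s["tool_pos"][:2]-t)@R)
b=optics.snapshot("wrist");cv2.imwrite("pics/w4.png",b["frame"])
E
```

```text
[ 478.75344943 -130.63291507  168.26282991] [-179.58513887   -0.28009209   98.25198624] [-87.43035611 -62.10428736]
```

View pics/w4.png

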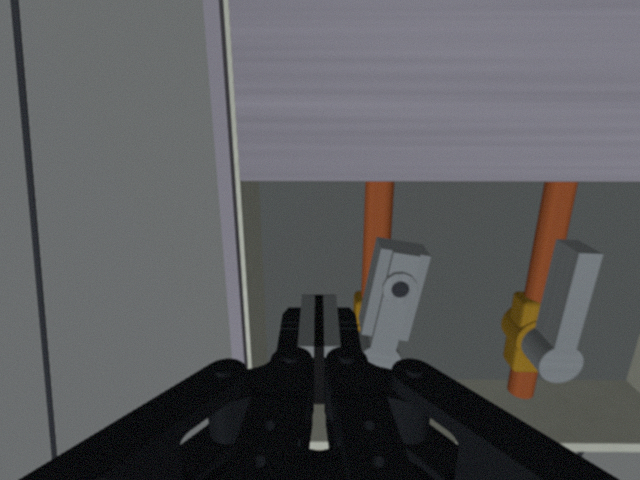

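The fingertip at (320,320) is left of the paddle at (395,290), with the left wall clear. Next I'll work out the arc.

```bash
python3 - <<'E'
from h import *
R=np.load("box.npz")["R"]
P=np.array([-54,-117.5]);prev=np.array([-87.4,-62.1]);z=0
for th in [.15,.3,.45,.6,.75,.9,1.05,1.2,1.35,1.5,1.571,1.65]:
    u=np.array([np.sin(th),np.cos(th)]);n=np.array([u[1],-u[0]])
    T=P+u*46-n*(13+14.5*abs(n[0])+11*abs(n[1]))
    print(th,T.round(1),(R@(T-prev)).round(1));prev=T
E
```

```text
0.15 [-75.8 -67.7] [12.3 -3.9]
0.3 [-69.2 -64.7] [6.1 3.9]
0.45 [-61.8 -62.7] [7. 3.]
0.6 [-53.8 -61.9] [7.8 1.9]
0.75 [-45.4 -62.6] [8.4 0.5]
0.9 [-37.  -64.9] [ 8.6 -1.1]
1.05 [-28.9 -68.8] [ 8.6 -2.7]
1.2 [-21.5 -74.3] [ 8.1 -4.4]
1.35 [-15.  -81.2] [ 7.4 -5.9]
1.5 [ -9.9 -89.3] [ 6.2 -7.3]
1.571 [ -8.  -93.5] [ 2.5 -3.9]
1.65 [ -6.2 -96.1] [ 2.2 -2.3]
```

Call:
servo_tool([
  [[0,0,-0.025,0,0],[0,0,-0.025,0,0],[0,0,-0.008,0,0],[0,0,0,0,0]],
])

```text
time: 6.15
tool_pos: [481.9, -132.6, 115.1]
tcp_rot: [-180.0, -0.0, 98.2]
ft_force: [0.1, -0.4, 0.3]
finger_gap: 0.2
grip_force: 0.0
```

Call:
servo_tool([
  [[0,0,-0.006,0,0],[0.009,-0.002,0,0,0],[0.006,0.004,0,0,0],[0.007,0.003,0,0,0],[0.008,0.002,0,0,0],[0.0085,0.0005,0,0,0],[0,0,0,0,0]],
])

```text
time: 6.85
tool_pos: [521.6, -125.2, 109.0]
tcp_rot: [179.9, -0.0, 98.2]
ft_force: [-0.3, 0.8, 0.1]
finger_gap: 0.2
grip_force: 0.3
```

```bash
python3 - <<'E'
from h import *
d=np.load("box.npz");R,t=d["R"],d["t"]
s=sense();print(s["tool_pos"],s["ft_force"],(s["tool_pos"][:2]-t)@R)
b=optics.snapshot("wrist");a=optics.snapshot("side")
cv2.imwrite("pics/w5.png",np.hstack([cv2.resize(b["frame"],(400,300)),cv2.resize(a["frame"][270:420,250:450],(400,300))]))
E
```

```text
[ 521.60219045 -125.20053069  108.96403031] [-0.30037015  0.77144966  0.05117416] [-44.24421378 -62.79892218]
```

View pics/w5.png

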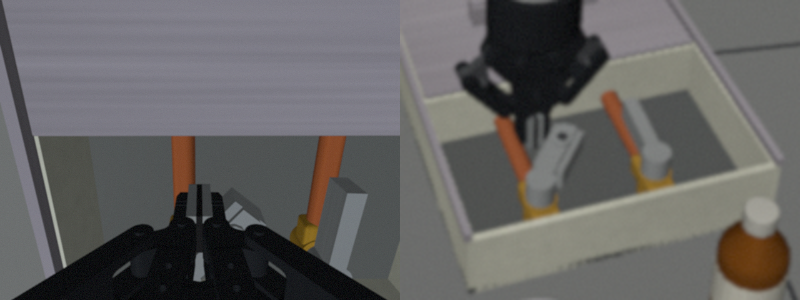

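The paddle has turned about 40° ahead of the finger, and the plain bar is untouched. I'll continue along the arc to the stop.

Call:
servo_tool([
  [[0.0085,-0.001,0,0,0],[0.0085,-0.0025,0,0,0],[0.008,-0.0045,0,0,0],[0.0075,-0.006,0,0,0],[0.006,-0.0075,0,0,0],[0.003,-0.004,0,0,0],[0.001,-0.003,0,0,0],[0,0,0,0,0]],
])

```text
time: 7.75
tool_pos: [562.5, -151.9, 108.7]
tcp_rot: [-179.9, -0.3, 98.2]
ft_force: [-6.9, 16.6, 6.6]
finger_gap: -0.3
grip_force: 8.4
```

16.6 N at about box (−8,−95), which is where the paddle should meet its stop. I'll retreat and check.

Call:
servo_tool([
  [[0,0,0,0,0],[-0.001,0.008,0,0,0],[-0.001,0.006,0.01,0,0],[0,0,0.04,0,0],[0,0,0.045,0,0],[0,0,0.045,0,0],[0,-0.03,0.02,0,0],[0,0,0,0,0]],
])

```text
time: 8.55
tool_pos: [563.2, -173.6, 275.9]
tcp_rot: [179.5, 0.4, 98.1]
ft_force: [-0.2, -0.3, -0.5]
finger_gap: 0.0
grip_force: 0.0
```

```bash
python3 - <<'E'
from h import *
s=sense();print(s["tool_pos"],s["ft_force"],s["time"])
b=optics.snapshot("wrist");a=optics.snapshot("top")
cv2.imwrite("pics/w6.png",np.hstack([cv2.resize(b["frame"],(400,300)),cv2.resize(a["frame"][100:340,200:520],(400,300))]))
E
```

```text
[ 563.21618149 -173.64418445  275.92029823] [-0.21321591 -0.28986061 -0.50272679] 8.55
```

View pics/w6.png

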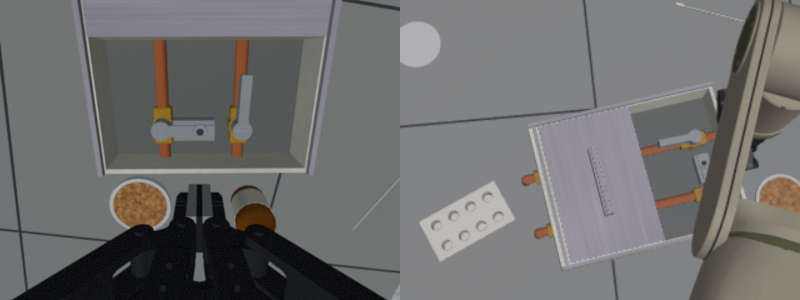

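The paddle lies along box x, with its pivot at (161,130) and boss at (199,131). The plain bar is still open, the cover is at its stop, and the rack, dish and bottle look undisturbed. Nothing is in contact with the arm.

```bash
python3 -c "
from bench import r
print(r.hand_in())"
```

```text
the job is handed in; nothing more can be done
None
```

I slid the cover to its stop and pushed the marked handle shut against its stop, then handed the job in; the plain handle, rack, bottle and dish looked undisturbed, but the hand-in returned no verdict.

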